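# Tilt the runway with the wedge

### The arm

A 7-joint arm with a two-finger parallel gripper is mounted at the origin on the work surface. World frame = base frame: x ahead of the robot, y to its left, z up, the work surface at z = 0. Lengths are in m, angles in rad, forces in N, time in s.
With the tool pointing down it reaches from about 0.425 to 0.925 m from the base axis. Payload 6.8 kg.
Tool frame: the origin (TCP) lies on the front face of the gripper's body, between the roots of the fingers; the fingertips stand 73 mm ahead of it and the grasp point (between the pads) lies 54 mm ahead of it; z points along the fingers, y is the line along which they close (so a half turn about z gives the same grasp; the last joint's range is limited). The gripper opens to 85 mm and grips with 20 to 120 N. Pads are 22 mm wide; open, the fingers measure 114 mm over their backs; the gripper's body (76 mm by 85 mm) begins 54 mm behind the grasp point. The pads swing forward as they close: fully open they stand 13 mm farther back than shut.
Start: joints at [1.15, 0.477, 0.022, 1.555, -0.011, 1.109, -0.083], TCP at [0.208, -0.642, 0.304] pointing down, gripper open.
Joint ranges: [-2.96, 2.96], [-0.34, 2.1], [-1.41, 1.46], [0.24, 2.44], [-1.37, 4.51], [0.17, 1.92], [-2.96, 2.96]. Speed limits (rad/s): [2.39, 2.39, 3.14, 3.14, 3.14, 3.14, 3.14].

### API

Orientations are given as a unit quaternion [w, x, y, z].
In Python, from station import bot, optics gives the robot as it stands.
- The arm moves only by the tool drive_tool, never from a script. Its argument "deltas" is a list of rows, each an object with "gripper": the closure in counts, from 0 (fully open) to 255 (shut); "offset": the shift along the tool's x, y, z in units of 1000 mm (1.0 is 1000 mm), a list of three; "angular": the turn, a rotation vector about the tool's x, y, z in units of 45 degrees (1.0 is 45 degrees), a list of three. In form: [{"gripper": gripper, "offset": [dx, dy, dz], "angular": [rx, ry, rz]}, ...]. A call has 1 to 5 rows; each row is the pose to reach, as a shift and turn from the pose commanded when the call began, along the tool's axes at that moment; what a row does not reach only later rows make up. A row lasts 1/10 s, in which the tool goes at most 50 mm and 8.59 degrees, less where a joint would pass 70% of its speed; a pose out of reach is approached as far as the arm can. A call with a number of a shift or a turn outside -1 to 1 is refused whole. A call with a gripper value outside its range is refused whole. The fingers move at their own pace and stop on an object; "grip_force" is the grip in N (left out, the last holds). Time passes only in rows, so rows that repeat a pose let the fingers close. It gives the time, the measured TCP pose, the force, the opening and the grip force at its end, in the units of the state.
- bot.get_obs(): the state, without advancing time (a new reading comes with each control period).
- optics.read_camera(name): name is "scene" or "top"; returns the picture (384x512x3 uint8, blue, green, red); there is no depth.
- optics.camera_model(name): a dict with "fx", "fy", "cx", "cy" (pixels), "dist" ([k1, k2, p1, p2, k3] as OpenCV has them; the pictures are not rectified), "cam_to_world" (4x4, takes a point from camera to world coordinates). Camera axes: x right, y up, looking along -z (the intrinsics and any distortion apply to the point x, -y, -z); pixel columns grow to the right and rows downward; lengths in m; the calibration is good to about 2 mm. A picture is of the moment at which its call begins. camera_model takes no time and is no camera call.
- bot.hand_in(): hands the job in; it is judged then, once.
The state is a dict: "t": time; "q": joint angles; "joint_vel": joint speeds; "joint_torque": joint torques, N m; "eef_pos": TCP position; "tool_rot": TCP orientation; "contact_force": force on the tool from outside, world axes, zero at the start; "torque": the same for the moment, N m; "gripper_width": opening from 0.0 (shut) to 1.0 (fully open); "grasp_force": force on a finger pad.
Only numpy, scipy, OpenCV 4.12 (cv2) and the standard library are available. Lean on these libraries where they do the work, as an engineer would, in place of code of your own. Each camera call takes 0.05 s, during which the arm holds its last target. There are 200 camera calls.

### The job

Lift the wooden wedge that hangs by its handle up and off the peg of the retort stand. Set it on the runway's base board and push it, thin end first, under the free end of the hinged runway until that end has just lifted off its rests, by about 5 mm, and finish still holding the wedge there by its handle with the wedge flat on the board. Only the wedge may lift the runway (keep the hand off it), and leave the other things on the bench where they are.

Things in the scene. Friction and masses are not known exactly. Their poses are not given: they have to be found in the camera images.
- wedge: Wooden wedge, about 0.15 kg, with an upright handle. Origin under the handle's middle, in the plane of the underside; x to the thin nose, z up. 40 mm wide (y); x = -50 (heel) to +80 mm (nose); 24 mm thick to x = -4, then falls evenly 1 in 4 to 3 mm at the nose. It hangs level on the stand's peg, underside 76 mm above the bench, nose towards the stand's rod.
- wedge_nose (a point): middle of the lower edge of the wedge's nose, at x = +80 mm, z = 0 of the wedge
- wedge_eye (a point): Centre of the window in the wedge's handle, 73 mm above the underside. The handle is an upright plate, 12 mm thick (wedge x), 36 mm wide (y), top at z = 100 mm; window 22 mm wide, z = 58 to 88 mm. The top of the window hangs on the peg. The plate's narrow sides, 36 mm apart along y, are free for gripping from above.
- stand: Short retort stand, fixed. Origin on the bench under the place on the peg where the wedge's handle hangs (within 8 mm along the peg). Rod 12 mm thick, 202 mm tall, at x = +100 mm, with a 30 mm clamp. Foot plate 200 x 120 x 12 mm, x = -60 to +140 mm. The level peg points from the rod to the stand's -x.
- peg_tip (a point): Centre of the peg's round upturned end, at x = -41 mm of the stand, 168 mm above the bench. The peg is 8 mm thick, its level axis 160 mm above the bench, up to x = -35 mm, then turned up 8 mm. To come off, the wedge must rise more than 8 and less than 22 mm, then move towards the stand's -x past the tip.
- runway_base: Plywood base board of the runway, fixed. Origin on the bench, straight below the runway's steel end bar; x along the runway to its hinge, z up. Board x = -190 to +380 mm, 160 mm wide, top 15 mm above the bench. Two black rests (13 mm high, x = 15 to 45 mm) stand on it at y = +-44 mm, 70 mm free between them for the wedge.
- runway: Wooden runway on the base board, hinged at its far end 340 mm from the end bar, 106 mm wide, about 0.8 kg; at rest its side rails reach 54 mm above the bench, with a rubber stop across it up to 68 mm. Origin: in its free end, above the end bar, 30 mm above the bench at rest; x along it to the hinge. Weight alone keeps it down.
- runway_end (a point): middle of the underside of the 10 mm thick steel bar across the runway's free end; while the runway rests it is 23 mm above the bench, so 8 mm above the base board; its height above that is the lift
- friction_block: bystander: 100 x 50 x 40 mm wooden block with a small hook; origin under its centre
- slotted_mass: bystander: 60 mm tall brass mass, 44 mm across; origin under its centre
- beaker: bystander: glass beaker, 70 mm across, 95 mm tall; origin under its centre
- tape_roll: bystander: roll of clear tape lying flat, 90 mm across, 24 mm tall; origin under its centre
Mind the look-alikes: they are no part of the job. What is meant by the wedge is not blue or pink, and is the larger of those in its own colour.

How it is judged:
On the way:
1. the gripped wedge is up and off the peg, clear of the stand, with the runway still down on its rests (distance between wedge_eye and peg_tip above 0.08 m and contact force between the fingers and wedge above 1 N and contact force between wedge and stand below 0.2 N and z of runway_end in the frame of runway_base below 0.0245 m), for 0.1 s.
At the end, for the whole second after the job is handed in: The runway's free end is 2.5 to 8.5 mm above where it rested, carried by the wedge alone (more than 1 N, no hand on the runway); the wedge lies flat on the base board (within 4 mm, 4 degrees), still, and is still gripped (more than 2 N) (z of runway_end in the frame of runway_base between 0.0255 and 0.0315 m and contact force between wedge and runway above 1 N and contact force between the fingers and wedge above 2 N and contact force between each of the fingers, the arm and runway below 0.5 N and z of wedge in the frame of runway_base between 0.012 and 0.019 m and angle between wedge's own z axis and vertical below 0.07 rad and linear speed of wedge below 0.02 m/s); the arm keeps its last pose, push and grip.
It fails at once if the robot touches the runway itself (more than 3 N) (contact force between any of the fingers, the arm and runway above 3 N).
It fails at once if a bystander is moved more than 30 mm (distance of any of friction_block, slotted_mass, beaker, tape_roll from where it was at the start of the episode above 0.03 m).
It also fails if it takes over 43 s, if anything falls off the work surface, if the arm or the gripper's body presses on something with over 40 N, if the wrist force passes 120 N, or if a joint passes its speed limit or range.

## Working session

There is one attempt and no reset: what is moved stays moved. The work goes in short steps, Python scripts to look and compute and a tool call to move; the robot and the scene stay as the last step left them, time stands still between calls to the robot, and variables do not carry over. Pictures are saved under pics/ and viewed, at most 10 in all, crops included, and the job is handed in when it is done.

Besides the shell and the picture viewer there is one more tool, called after "Request:" by a JSON object that holds its "op" and its "data", one argument or row to a line. drive_tool: Moves the arm, as the interface text tells. Its arguments: {"type":"object","properties":{"deltas":{"type":"array"},"grip_force":{"type":"number"}},"required":["deltas"]}

```bash
mkdir -p pics; ls
python3 - <<'E'
from station import bot, optics
import cv2
print({k:v for k,v in bot.get_obs().items()})
for n in ["scene","top"]:
    im=optics.read_camera(n); cv2.imwrite(f"pics/{n}0.png",im); print(n,optics.camera_model(n))
E
```

```text
pics
{'t': 0.0, 'q': array([ 1.14991186,  0.47781387,  0.02235594,  1.55646731, -0.01152738,
        1.1093011 , -0.08311245]), 'joint_vel': array([-0.00065053, -0.00106233, -0.00064187,  0.00112245, -0.00111626,
       -0.00063649, -0.00045889]), 'joint_torque': array([-1.73717017e-04, -5.96457839e+01,  1.60796955e+00, -2.81199503e+01,
        1.24835019e-02,  9.23757761e-03, -7.82318892e-06]), 'eef_pos': array([ 0.207551  , -0.64180692,  0.30290997]), 'tool_rot': array([-9.07878198e-04,  9.87796585e-01,  1.55746720e-01, -2.05013577e-04]), 'contact_force': array([0.060215  , 0.03591941, 0.33482556]), 'torque': array([ 0.02524089,  0.01364532, -0.0099063 ]), 'grasp_force': 0.0, 'gripper_width': 0.998284369363079}
scene {'fx': 435.862649527585, 'fy': 435.862649527585, 'cx': 257.76929010266144, 'cy': 184.58137391053472, 'dist': array([0.02507183, 0.        , 0.        , 0.        , 0.        ]), 'cam_to_world': array([[ 0.39700647, -0.62729214,  0.66999286,  1.2789669 ],
       [ 0.91775839,  0.27948722, -0.28214612, -0.30302804],
       [-0.0102664 ,  0.7269054 ,  0.68666086,  0.87819359],
       [ 0.        ,  0.        ,  0.        ,  1.        ]])}
top {'fx': 357.28342170817785, 'fy': 357.28342170817785, 'cx': 256.5142343487105, 'cy': 186.9119189100786, 'dist': array([-0.07305903,  0.        ,  0.        ,  0.        ,  0.        ]), 'cam_to_world': array([[-0.02067753,  0.99137156, -0.12944061,  0.43019707],
       [-0.99970078, -0.02219407, -0.01028446, -0.01115974],
       [-0.01306854,  0.12918923,  0.99153384,  1.03856154],
       [ 0.        ,  0.        ,  0.        ,  1.        ]])}
```

View pics/scene0.png

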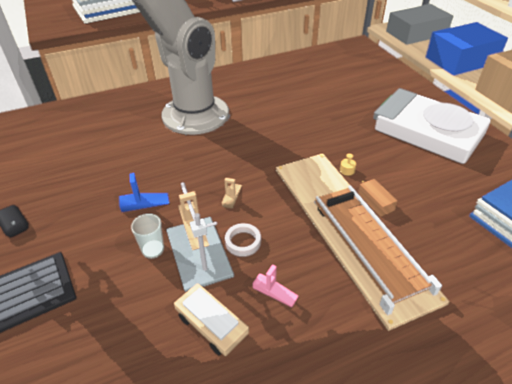

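View pics/top0.png

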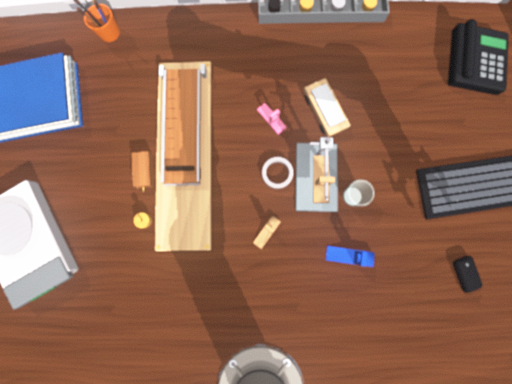

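Both views show the stand (top ≈ (317,177), rod at the far end ≈ (326,145)), the hanging wedge, the runway (top ≈ (181,125), free end ≈ (181,185)) and the beaker next to the stand at (360,193). The small wooden wedge at top (267,232) is the look-alike. I'll enlarge the important areas.

```bash
cat > h.py <<'E'
import numpy as np, cv2
from station import bot, optics
def ray(n,uv):
    m=optics.camera_model(n);K=np.array([[m['fx'],0,m['cx']],[0,m['fy'],m['cy']],[0,0,1]])
    p=cv2.undistortPoints(np.array([[uv]],float),K,m['dist'])[0,0]
    T=m['cam_to_world'];d=T[:3,:3]@np.array([p[0],-p[1],-1.]);return T[:3,3],d/np.linalg.norm(d)
def plane(n,uv,z):
    o,d=ray(n,uv);return o+d*(z-o[2])/d[2]
def tri(a,b):
    o1,d1=ray('scene',a);o2,d2=ray('top',b)
    s=np.linalg.lstsq(np.c_[d1,-d2],o2-o1,rcond=None)[0]
    p,q=o1+s[0]*d1,o2+s[1]*d2;return (p+q)/2,np.linalg.norm(p-q)
def proj(n,P):
    m=optics.camera_model(n);K=np.array([[m['fx'],0,m['cx']],[0,m['fy'],m['cy']],[0,0,1]])
    T=np.linalg.inv(m['cam_to_world']);c=(T[:3,:3]@np.array(P).T).T+T[:3,3]
    c=c*[1,-1,-1];return cv2.projectPoints(c.reshape(-1,1,3),np.zeros(3),np.zeros(3),K,m['dist'])[0][:,0]
E
python3 - <<'E'
import cv2,numpy as np
s=cv2.imread('pics/scene0.png');t=cv2.imread('pics/top0.png')
def crop(im,x,y,w,h,k):
    c=cv2.resize(im[y:y+h,x:x+w],None,fx=k,fy=k,interpolation=cv2.INTER_CUBIC)
    for i in range(0,w,10): cv2.putText(c,str(x+i),(i*k,9),0,.32,(0,255,255),1);c[10:16,i*k]=(0,255,255)
    for j in range(10,h,10): cv2.putText(c,str(y+j),(0,j*k+4),0,.32,(0,255,255),1)
    return c
cv2.imwrite('pics/a.png',np.hstack([crop(s,160,170,80,120,5),crop(t,285,125,80,120,5)]))
cv2.imwrite('pics/b.png',np.hstack([crop(s,270,145,100,100,4),crop(t,145,160,80,100,4)]))
E
```

```text
(no output)
```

View pics/a.png

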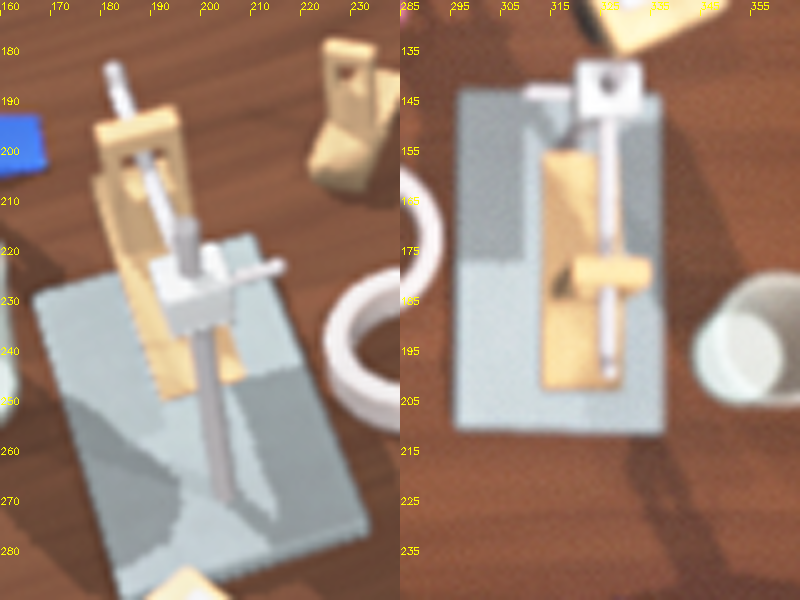

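View pics/b.png

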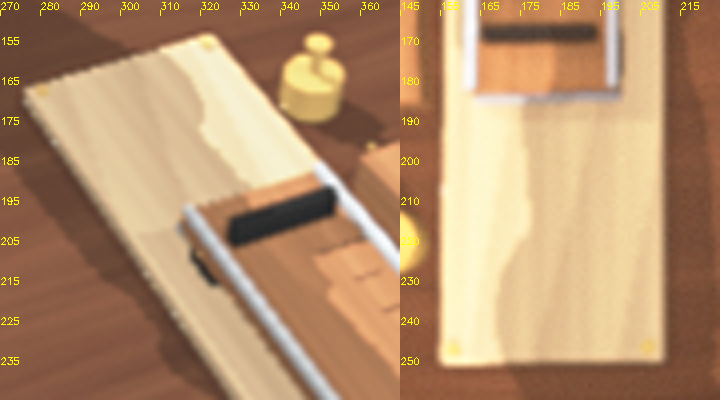

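The crops show: handle top at top (327,179) / scene (188,194.6), peg tip at top (326.8,199.4) / scene (182.6,183.6), rod top at top (327.4,141.6) / scene (197.4,214.4), and the board's near corners at top (155,250.5), (211,250) / scene (323,154), (276,169).

Run:
```python
from h import *
np.set_printoptions(precision=4,suppress=True)
for n,a,b in [('handletop',(188,194.6),(327.4,179.3)),('pegtip',(182.6,183.6),(326.8,199.4)),('rodtop',(197.4,214.4),(327.4,141.6)),
 ('board+y',(323.2,154.2),(155.2,250.5)),('board-y',(276.2,169.2),(211,250)),
 ('rail+y end',(350,187),(162.5,182)),('rail-y end',(317.5,197),(199.5,184))]:
    print(n,*tri(a,b))
for n,uv,z in [('handle+y',(319.6,177),.176),('handle-y',(335.2,177),.176),('pegbase',(326,150),.164),('foot',(297,143),.012),('foot',(337,144.5),.012),('foot',(296,210),.012),('foot',(337.5,211),.012),
 ('wedge nose L',(314,155.5),.079),('wedge heel',(313.3,202.5),.1),('wedge heel',(329,202.5),.1),('endbar',(163.7,184.3),.03),('endbar',(200,184.3),.03),('beaker top',(365,190),.09),('board far',(160,62),.015),('board far',(211,62),.015)]: print(n,plane('top',uv,z))
```

```text
handletop [ 0.5581 -0.1748  0.1752] 0.002099874555059352
pegtip [ 0.5093 -0.1735  0.1674] 0.00019922508835800096
rodtop [ 0.6467 -0.1766  0.1967] 0.0007492810462612619
board+y [0.3871 0.2952 0.009 ] 0.0013553661498093442
board-y [0.3857 0.1342 0.0034] 0.0005081298169665265
rail+y end [0.5799 0.2655 0.047 ] 0.0015823115576983906
rail-y end [0.5737 0.164  0.0429] 0.008362360329153782
handle+y [ 0.5638 -0.1569  0.176 ]
handle-y [ 0.5629 -0.1951  0.176 ]
pegbase [ 0.6337 -0.178   0.164 ]
foot [ 0.692  -0.1225  0.012 ]
foot [ 0.685  -0.2404  0.012 ]
foot [ 0.4948 -0.1125  0.012 ]
foot [ 0.4892 -0.2319  0.012 ]
wedge nose L [ 0.6387 -0.1605  0.079 ]
wedge heel [ 0.508  -0.1501  0.1   ]
wedge heel [ 0.507  -0.1916  0.1   ]
endbar [0.5754 0.2658 0.03  ]
endbar [0.573  0.1608 0.03  ]
beaker top [ 0.5392 -0.2921  0.09  ]
board far [0.9592 0.2892 0.015 ]
board far [0.953 0.131 0.015]
```

```bash
cat >> h.py <<'E'
from scipy.spatial.transform import Rotation as R
def delta(p,yaw):
    o=bot.get_obs();w,x,y,z=o['tool_rot'];r=R.from_quat([x,y,z,w])
    t=R.from_matrix(np.array([[np.cos(yaw),np.sin(yaw),0],[np.sin(yaw),-np.cos(yaw),0],[0,0,-1]]))
    print('t',o['t'],'pos',o['eef_pos'].round(4),'F',o['contact_force'].round(1),'w',round(o['gripper_width'],3),'gf',o['grasp_force'])
    print('off',r.inv().apply(np.array(p)-o['eef_pos']).round(4),'ang',((r.inv()*t).as_rotvec()/(np.pi/4)).round(4))
E
python3 -c "
from h import *
delta([.558,-.1755,.29],-.045)"
```

```text
t 0.1 pos [ 0.2076 -0.6419  0.303 ] F [-0.3 -0.2  0.5] w 0.998 gf 0.0
off [ 0.4769 -0.3359  0.0135] ang [-0.0021  0.0005  0.4555]
```

Request:
{"op": "drive_tool", "data": {
  "deltas": [
    {"gripper": 0, "offset": [0.477, -0.336, 0.013], "angular": [-0.002, 0, 0.455]},
    {"gripper": 0, "offset": [0.477, -0.336, 0.013], "angular": [-0.002, 0, 0.455]},
    {"gripper": 0, "offset": [0.477, -0.336, 0.013], "angular": [-0.002, 0, 0.455]},
    {"gripper": 0, "offset": [0.477, -0.336, 0.013], "angular": [-0.002, 0, 0.455]},
    {"gripper": 0, "offset": [0.477, -0.336, 0.013], "angular": [-0.002, 0, 0.455]}
  ],
  "grip_force": 60
}}

```text
t: 0.6
eef_pos: [0.3587, -0.4405, 0.298]
tool_rot: [0.001, 1.0, -0.022, -0.0]
contact_force: [1.0, -0.7, 0.4]
gripper_width: 1.003
grasp_force: 0.0
```

```bash
python3 -c "
from h import *
delta([.558,-.1755,.29],-.045)"
```

```text
t 0.6 pos [ 0.3587 -0.4405  0.298 ] F [ 1.  -0.7  0.4] w 1.003 gf 0.0
off [ 0.1873 -0.2736  0.0077] ang [0.0016 0.0001 0.0005]
```

Request:
{"op": "drive_tool", "data": {
  "deltas": [
    {"gripper": 0, "offset": [0.187, -0.273, 0.008], "angular": [0, 0, 0]},
    {"gripper": 0, "offset": [0.187, -0.273, 0.008], "angular": [0, 0, 0]},
    {"gripper": 0, "offset": [0.187, -0.273, 0.008], "angular": [0, 0, 0]},
    {"gripper": 0, "offset": [0.187, -0.273, 0.008], "angular": [0, 0, 0]},
    {"gripper": 0, "offset": [0.187, -0.273, 0.008], "angular": [0, 0, 0]}
  ]
}}

```text
t: 1.1
eef_pos: [0.5088, -0.2409, 0.2918]
tool_rot: [0.001, 1.0, -0.022, -0.0]
contact_force: [0.8, -0.5, 0.7]
gripper_width: 0.999
grasp_force: 0.0
```

Request:
{"op": "drive_tool", "data": {
  "deltas": [
    {"gripper": 0, "offset": [0.045, -0.067, 0.002], "angular": [0, 0, 0]},
    {"gripper": 0, "offset": [0.045, -0.067, 0.002], "angular": [0, 0, 0]},
    {"gripper": 0, "offset": [0.045, -0.067, 0.002], "angular": [0, 0, 0]}
  ]
}}

```text
t: 1.4
eef_pos: [0.5587, -0.1718, 0.2894]
tool_rot: [-0.001, 1.0, -0.018, 0.0]
contact_force: [0.7, 0.7, 0.0]
gripper_width: 0.997
grasp_force: 0.0
```

```bash
python3 -c "
from h import *
delta([.558,-.1755,.215],-.045)
a=optics.read_camera('scene');b=optics.read_camera('top')
f=lambda c:cv2.resize(c,(400,400),interpolation=cv2.INTER_CUBIC)
cv2.imwrite('pics/c.png',np.hstack([f(a[130:270,130:270]),f(b[120:240,270:390])]))"
```

```text
t 1.4 pos [ 0.5587 -0.1718  0.2894] F [0.7 0.7 0. ] w 0.997 gf 0.0
off [-0.0006  0.0038  0.0744] ang [-0.0018 -0.0011  0.0117]
```

View pics/c.png

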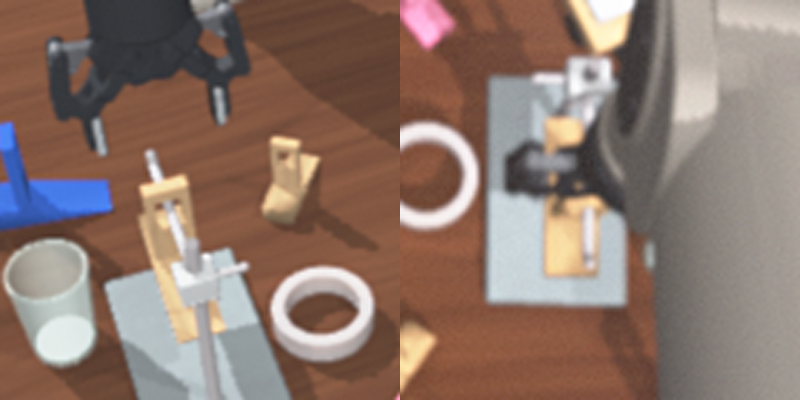

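The open fingers straddle the handle: tips are at crop (100,150) and (222,120), with the handle top below their middle at (165,188). I'll descend and grip.

Request:
{"op": "drive_tool", "data": {
  "deltas": [
    {"gripper": 0, "offset": [-0.0006, 0.004, 0.025], "angular": [0, 0, 0.01]},
    {"gripper": 0, "offset": [-0.0006, 0.004, 0.05], "angular": [0, 0, 0.01]},
    {"gripper": 0, "offset": [-0.0006, 0.004, 0.074], "angular": [0, 0, 0.01]},
    {"gripper": 0, "offset": [-0.0006, 0.004, 0.074], "angular": [0, 0, 0.01]},
    {"gripper": 100, "offset": [-0.0006, 0.004, 0.074], "angular": [0, 0, 0.01]}
  ]
}}

```text
t: 2.0
eef_pos: [0.5546, -0.1833, 0.2162]
tool_rot: [0.001, 1.0, -0.027, -0.0]
contact_force: [0.8, -0.2, 0.4]
gripper_width: 0.857
grasp_force: 0.0
```

Request:
{"op": "drive_tool", "data": {
  "deltas": [
    {"gripper": 255, "offset": [0, 0, 0], "angular": [0, 0, 0]},
    {"gripper": 255, "offset": [0, 0, 0], "angular": [0, 0, 0]},
    {"gripper": 255, "offset": [0, 0, 0], "angular": [0, 0, 0]},
    {"gripper": 255, "offset": [0, 0, 0], "angular": [0, 0, 0]},
    {"gripper": 255, "offset": [0, 0, 0], "angular": [0, 0, 0]}
  ]
}}

```text
t: 2.5
eef_pos: [0.5561, -0.1821, 0.2174]
tool_rot: [0.001, 1.0, -0.026, 0.001]
contact_force: [-0.8, -0.4, 6.2]
gripper_width: 0.41
grasp_force: 59.8
```

Gripped (opening 0.41 × 85 ≈ 35 mm, which matches the plate). The hand is about 6 mm to -y, so I'll lift 15 mm while recentring, then back off along the peg.

Request:
{"op": "drive_tool", "data": {
  "deltas": [
    {"gripper": 255, "offset": [0, 0, -0.008], "angular": [0, 0, 0]},
    {"gripper": 255, "offset": [0, -0.003, -0.015], "angular": [0, 0, 0]},
    {"gripper": 255, "offset": [0, -0.006, -0.015], "angular": [0, 0, 0]},
    {"gripper": 255, "offset": [0, -0.006, -0.015], "angular": [0, 0, 0]}
  ]
}}

```text
t: 2.9
eef_pos: [0.5557, -0.1751, 0.2311]
tool_rot: [0.001, 1.0, -0.026, 0.0]
contact_force: [-0.7, 0.5, -2.9]
gripper_width: 0.412
grasp_force: 59.7
```

```bash
python3 -c "
from h import *
delta([.470,-.172,.232],-.045)
a=optics.read_camera('scene');b=optics.read_camera('top')
f=lambda c:cv2.resize(c,(400,400),interpolation=cv2.INTER_CUBIC)
cv2.imwrite('pics/d.png',np.hstack([f(a[150:250,150:250]),f(b[120:240,270:390])]))"
```

```text
t 2.9 pos [ 0.5557 -0.1751  0.2311] F [-0.7  0.5 -2.9] w 0.412 gf 59.682400077581406
off [-0.0858  0.0013 -0.0009] ang [ 0.0016 -0.0007 -0.0082]
```

View pics/d.png

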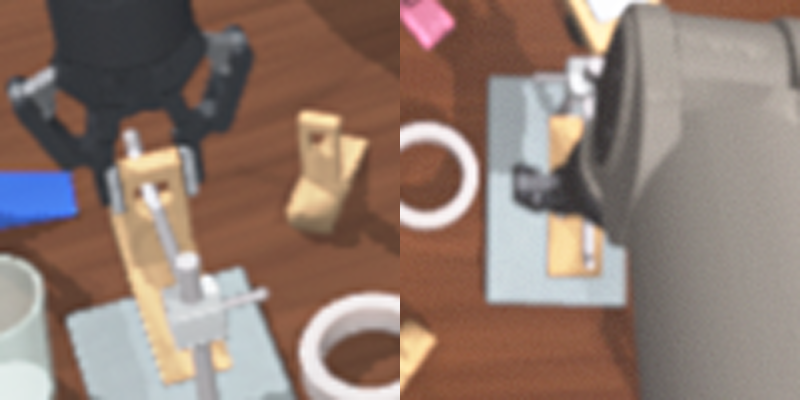

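The wedge hangs in the grip with the peg inside the window (crop (147,195)), clear of the sides. Backing off.

Request:
{"op": "drive_tool", "data": {
  "deltas": [
    {"gripper": 255, "offset": [-0.02, 0, 0], "angular": [0, 0, 0]},
    {"gripper": 255, "offset": [-0.04, 0, 0], "angular": [0, 0, 0]},
    {"gripper": 255, "offset": [-0.06, 0.001, 0], "angular": [0, 0, 0]},
    {"gripper": 255, "offset": [-0.08, 0.001, 0], "angular": [0, 0, 0]},
    {"gripper": 255, "offset": [-0.09, 0.001, 0], "angular": [0, 0, 0]}
  ]
}}

```text
t: 3.5
eef_pos: [0.4638, -0.1723, 0.2305]
tool_rot: [0.001, 1.0, -0.027, -0.001]
contact_force: [0.9, 0.1, -1.6]
gripper_width: 0.411
grasp_force: 59.7
```

Request:
{"op": "drive_tool", "data": {
  "deltas": [
    {"gripper": 255, "offset": [-0.015, 0, 0], "angular": [0, 0, 0]},
    {"gripper": 255, "offset": [-0.015, 0, 0], "angular": [0, 0, 0]},
    {"gripper": 255, "offset": [-0.015, -0.01, -0.02], "angular": [0, 0, 0]},
    {"gripper": 255, "offset": [-0.015, -0.04, -0.02], "angular": [0, 0, 0]},
    {"gripper": 255, "offset": [-0.015, -0.04, -0.02], "angular": [0, 0, 0]}
  ]
}}

```text
t: 4.0
eef_pos: [0.4546, -0.1279, 0.2515]
tool_rot: [0.0, 1.0, -0.024, 0.001]
contact_force: [0.1, 0.2, -2.3]
gripper_width: 0.41
grasp_force: 59.9
```

```bash
python3 -c "
from h import *
delta([.455,.214,.252],-.012)"
```

```text
t 4.0 pos [ 0.4546 -0.1279  0.2515] F [ 0.1  0.2 -2.3] w 0.41 gf 59.920436292886734
off [-0.0159 -0.3415 -0.0005] ang [ 0.0001 -0.0032 -0.0453]
```

Request:
{"op": "drive_tool", "data": {
  "deltas": [
    {"gripper": 255, "offset": [-0.016, -0.341, 0], "angular": [0, -0.003, -0.045]},
    {"gripper": 255, "offset": [-0.016, -0.341, 0], "angular": [0, -0.003, -0.045]},
    {"gripper": 255, "offset": [-0.016, -0.341, 0], "angular": [0, -0.003, -0.045]},
    {"gripper": 255, "offset": [-0.016, -0.341, 0], "angular": [0, -0.003, -0.045]},
    {"gripper": 255, "offset": [-0.016, -0.341, 0], "angular": [0, -0.003, -0.045]}
  ]
}}

```text
t: 4.5
eef_pos: [0.4548, 0.1207, 0.2506]
tool_rot: [0.001, 1.0, -0.009, -0.001]
contact_force: [1.1, -0.2, -1.4]
gripper_width: 0.409
grasp_force: 60.2
```

Request:
{"op": "drive_tool", "data": {
  "deltas": [
    {"gripper": 255, "offset": [-0.002, -0.092, 0], "angular": [0, 0, 0]},
    {"gripper": 255, "offset": [-0.002, -0.092, 0], "angular": [0, 0, 0]},
    {"gripper": 255, "offset": [-0.002, -0.092, 0], "angular": [0, 0, 0]},
    {"gripper": 255, "offset": [-0.002, -0.092, 0], "angular": [0, 0, 0]}
  ]
}}

```text
t: 4.9
eef_pos: [0.4541, 0.2118, 0.25]
tool_rot: [0.001, 1.0, -0.007, -0.001]
contact_force: [-0.2, -0.2, -1.1]
gripper_width: 0.408
grasp_force: 60.4
```

```bash
python3 -c "
from h import *
delta([.455,.214,.252],-.012)"
```

```text
t 4.9 pos [0.4541 0.2118 0.25  ] F [-0.2 -0.2 -1.1] w 0.408 gf 60.37121817469597
off [ 0.0009 -0.0022 -0.002 ] ang [ 0.0015  0.0031 -0.003 ]
```

Request:
{"op": "drive_tool", "data": {
  "deltas": [
    {"gripper": 255, "offset": [0.001, -0.002, 0.04], "angular": [0, 0, 0]},
    {"gripper": 255, "offset": [0.001, -0.002, 0.075], "angular": [0, 0, 0]},
    {"gripper": 255, "offset": [0.001, -0.002, 0.075], "angular": [0, 0, 0]}
  ]
}}

```text
t: 5.2
eef_pos: [0.4528, 0.2093, 0.1714]
tool_rot: [0.003, 1.0, -0.01, -0.005]
contact_force: [-1.5, -0.3, -1.5]
gripper_width: 0.406
grasp_force: 60.4
```

```bash
python3 -c "
from h import *
delta([.455,.214,.156],-.012)
a=optics.read_camera('scene');b=optics.read_camera('top')
cv2.imwrite('pics/scene1.png',a);cv2.imwrite('pics/top1.png',b)
f=lambda c:cv2.resize(c,(400,400),interpolation=cv2.INTER_CUBIC)
cv2.imwrite('pics/e.png',np.hstack([f(a[120:220,265:365]),f(b[150:250,140:240])]))"
```

```text
t 5.2 pos [0.4528 0.2093 0.1714] F [-1.5 -0.3 -1.5] w 0.406 gf 60.42375683784485
off [ 0.0022 -0.0049  0.0154] ang [ 0.0081  0.0122 -0.0093]
```

View pics/e.png

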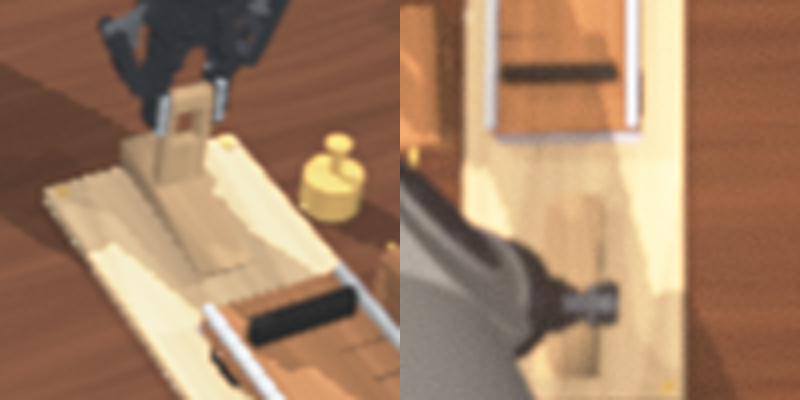

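The wedge is just above the board, between the fingers. Its nose mid is at scene (321.5,187.2) and top (183.8,198.2), and the runway's end bar in top is at row 184, centre col 181.9.

```bash
python3 -c "
from h import *
print(tri((321.5,187.2),(183.75,198.2)))
for uv in [(177,198.2),(190.5,198.2)]:print(plane('top',uv,.033))
for uv in [(185,244),(190,244)]:print(plane('top',uv,.055))
print(plane('top',(163.7,184.3),.03),plane('top',(200,184.3),.03))
delta([.455,.214,.156],-.012)"
```

```text
(array([0.5336556 , 0.20641842, 0.02935082]), np.float64(0.0024435399396237974))
[0.53414656 0.2261777  0.033     ]
[0.53333281 0.18745807 0.033     ]
[0.40528214 0.19820942 0.055     ]
[0.40506442 0.1844051  0.055     ]
[0.57539919 0.26583664 0.03      ] [0.57301363 0.16080139 0.03      ]
t 5.3 pos [0.455  0.2113 0.1754] F [ 1.   0.6 -1.2] w 0.407 gf 60.44861376285553
off [-0.     -0.0028  0.0194] ang [ 0.0032  0.0041 -0.0087]
```

Request:
{"op": "drive_tool", "data": {
  "deltas": [
    {"gripper": 255, "offset": [0, -0.005, 0.008], "angular": [0.003, 0.004, -0.008]},
    {"gripper": 255, "offset": [0, -0.005, 0.014], "angular": [0.003, 0.004, -0.008]},
    {"gripper": 255, "offset": [0, -0.005, 0.018], "angular": [0.003, 0.004, -0.008]},
    {"gripper": 255, "offset": [0, -0.005, 0.018], "angular": [0.003, 0.004, -0.008]},
    {"gripper": 255, "offset": [0, -0.005, 0.018], "angular": [0.003, 0.004, -0.008]}
  ]
}}

```text
t: 5.8
eef_pos: [0.4548, 0.2175, 0.1575]
tool_rot: [-0.0, 1.0, -0.005, 0.001]
contact_force: [0.2, -0.2, -1.7]
gripper_width: 0.411
grasp_force: 60.5
```

Request:
{"op": "drive_tool", "data": {
  "deltas": [
    {"gripper": 255, "offset": [0, 0, 0.001], "angular": [0, 0, 0]},
    {"gripper": 255, "offset": [0, 0, 0.002], "angular": [0, 0, 0]},
    {"gripper": 255, "offset": [0, 0, 0.002], "angular": [0, 0, 0]},
    {"gripper": 255, "offset": [0, 0, 0.002], "angular": [0, 0, 0]}
  ]
}}

```text
t: 6.2
eef_pos: [0.4549, 0.2176, 0.1567]
tool_rot: [-0.0, 1.0, -0.005, 0.001]
contact_force: [-4.4, -2.9, 12.8]
gripper_width: 0.413
grasp_force: 62.0
```

Board contact is at z 0.1567, as predicted (14 N). I'll ease off slightly and push.

Request:
{"op": "drive_tool", "data": {
  "deltas": [
    {"gripper": 255, "offset": [0, 0, -0.0005], "angular": [0, 0, 0]},
    {"gripper": 255, "offset": [0.012, 0, -0.0005], "angular": [0, 0, 0]},
    {"gripper": 255, "offset": [0.025, 0, -0.0005], "angular": [0, 0, 0]},
    {"gripper": 255, "offset": [0.038, 0, -0.0005], "angular": [0, 0, 0]},
    {"gripper": 255, "offset": [0.05, 0, -0.0005], "angular": [0, 0, 0]}
  ]
}}

```text
t: 6.7
eef_pos: [0.5049, 0.2175, 0.1568]
tool_rot: [-0.001, 1.0, -0.005, 0.0]
contact_force: [-6.0, 0.0, 8.9]
gripper_width: 0.411
grasp_force: 61.4
```

Request:
{"op": "drive_tool", "data": {
  "deltas": [
    {"gripper": 255, "offset": [0.003, 0, 0], "angular": [0, 0, 0]},
    {"gripper": 255, "offset": [0.006, 0, 0], "angular": [0, 0, 0]},
    {"gripper": 255, "offset": [0.006, 0, 0], "angular": [0, 0, 0]}
  ]
}}

```text
t: 7.0
eef_pos: [0.5107, 0.2174, 0.1567]
tool_rot: [-0.001, 1.0, -0.005, 0.001]
contact_force: [-3.5, 0.2, 7.7]
gripper_width: 0.411
grasp_force: 61.4
```

Request:
{"op": "drive_tool", "data": {
  "deltas": [
    {"gripper": 255, "offset": [0.004, 0, 0], "angular": [0, 0, 0]},
    {"gripper": 255, "offset": [0.006, 0, 0], "angular": [0, 0, 0]},
    {"gripper": 255, "offset": [0.006, 0, 0], "angular": [0, 0, 0]}
  ]
}}

```text
t: 7.3
eef_pos: [0.514, 0.2175, 0.1569]
tool_rot: [0.0, 1.0, -0.005, -0.002]
contact_force: [-13.8, -1.6, 17.8]
gripper_width: 0.41
grasp_force: 62.4
```

```bash
python3 -c "
from h import *
delta([.535,.215,.1565],-.012)
a=optics.read_camera('scene');b=optics.read_camera('top')
cv2.imwrite('pics/scene2.png',a);cv2.imwrite('pics/top2.png',b)
f=lambda c:cv2.resize(c,(400,400),interpolation=cv2.INTER_CUBIC)
cv2.imwrite('pics/f.png',np.hstack([f(a[130:230,275:375]),f(b[150:250,140:240])]))"
```

```text
t 7.3 pos [0.514  0.2175 0.1569] F [-13.8  -1.6  17.8] w 0.41 gf 62.42057830095291
off [0.021  0.0023 0.0003] ang [0.0005 0.0046 0.0031]
```

View pics/f.png

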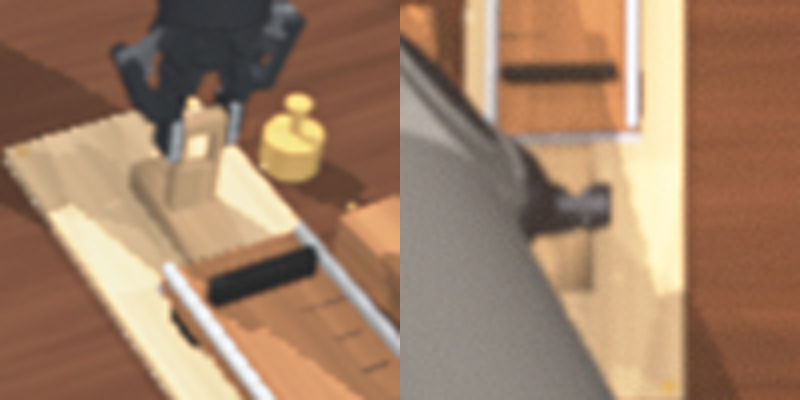

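The nose is under the end bar (scene crop (235,250)) and contact starts at TCP x ≈ 0.512–0.514 (Fx jumped to -14 N). That leaves about 20 mm to go.

Request:
{"op": "drive_tool", "data": {
  "deltas": [
    {"gripper": 255, "offset": [0.003, 0, 0], "angular": [0, 0, 0]},
    {"gripper": 255, "offset": [0.006, 0, 0], "angular": [0, 0, 0]},
    {"gripper": 255, "offset": [0.009, 0, 0], "angular": [0, 0, 0]},
    {"gripper": 255, "offset": [0.01, 0, 0], "angular": [0, 0, 0]},
    {"gripper": 255, "offset": [0.01, 0, 0], "angular": [0, 0, 0]}
  ],
  "grip_force": 80
}}

```text
t: 7.9
eef_pos: [0.523, 0.2178, 0.157]
tool_rot: [0.0, 1.0, -0.004, -0.003]
contact_force: [-17.5, -1.6, 21.6]
gripper_width: 0.41
grasp_force: 77.1
```

Request:
{"op": "drive_tool", "data": {
  "deltas": [
    {"gripper": 255, "offset": [0.003, 0, 0], "angular": [0, 0, 0]},
    {"gripper": 255, "offset": [0.006, 0, 0], "angular": [0, 0, 0]},
    {"gripper": 255, "offset": [0.008, 0, 0], "angular": [0, 0, 0]},
    {"gripper": 255, "offset": [0.008, 0, 0], "angular": [0, 0, 0]}
  ]
}}

```text
t: 8.3
eef_pos: [0.5312, 0.2178, 0.157]
tool_rot: [0.0, 1.0, -0.004, -0.002]
contact_force: [-17.2, -1.3, 20.1]
gripper_width: 0.407
grasp_force: 77.1
```

```bash
python3 -c "
from h import *
delta([.534,.215,.1565],-.012)
a=optics.read_camera('scene')
cv2.imwrite('pics/scene3.png',a)
f=lambda c:cv2.resize(c,(400,400),interpolation=cv2.INTER_CUBIC)
p=cv2.imread('pics/scene2.png')
cv2.imwrite('pics/g.png',np.hstack([f(p[150:230,300:380]),f(a[150:230,300:380])]))"
```

```text
t 8.3 pos [0.5312 0.2178 0.157 ] F [-17.2  -1.3  20.1] w 0.407 gf 77.05665796995163
off [0.0028 0.0027 0.0004] ang [0.0003 0.0063 0.0038]
```

View pics/g.png

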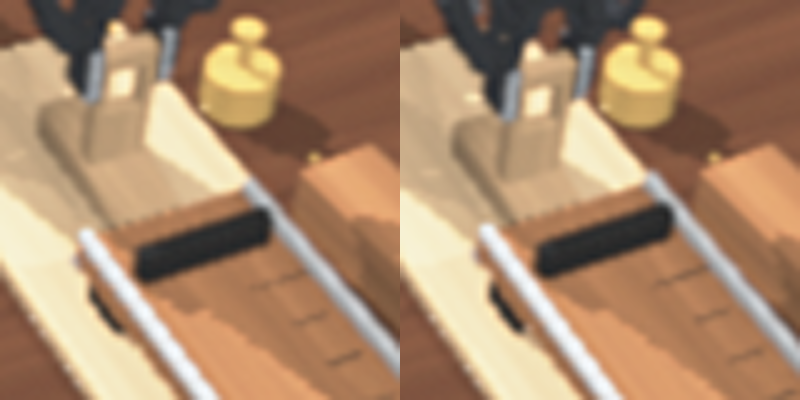

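The runway's end is visibly higher (rail tip moved up a few crop pixels). I'll measure the lift from the image shift of the rubber stop against the start picture.

Run:
```python
from h import *
a=cv2.imread('pics/scene0.png',0);b=cv2.imread('pics/scene3.png',0);c=cv2.imread('pics/scene2.png',0)
P=np.array([[.595,.213,.06],[.595,.213,.065]]);q=proj('scene',P);print('px per 5mm',q[1]-q[0],q[0])
u,v=324,188
T=a[v:v+24,u:u+36]
for n,i in (('0',a),('2',c),('3',b)):
    k=8;up=lambda m:cv2.resize(m,None,fx=k,fy=k,interpolation=cv2.INTER_CUBIC)
    r=cv2.matchTemplate(up(i[v-8:v+32,u-8:u+44]),up(T),cv2.TM_CCOEFF_NORMED);_,s,_,l=cv2.minMaxLoc(r);print(n,s,np.array(l)/k-8)
```

```text
px per 5mm [ 0.21352574 -1.34039121] [336.52478357 192.6193617 ]
0 0.999785304069519 [0. 0.]
2 0.9287757277488708 [ 0.25  -0.375]
3 0.9318816065788269 [ 0.5  -1.25]
```

Lift is about 4.7 mm from the image and about 4.5 mm from travel over the 1:4 slope. I'll settle and hand in.

Request:
{"op": "drive_tool", "data": {
  "deltas": [
    {"gripper": 255, "offset": [0.001, 0, 0], "angular": [0, 0, 0]},
    {"gripper": 255, "offset": [0.001, 0, 0], "angular": [0, 0, 0]},
    {"gripper": 255, "offset": [0.001, 0, 0], "angular": [0, 0, 0]},
    {"gripper": 255, "offset": [0.001, 0, 0], "angular": [0, 0, 0]},
    {"gripper": 255, "offset": [0.001, 0, 0], "angular": [0, 0, 0]}
  ]
}}

```text
t: 8.85
eef_pos: [0.5314, 0.2178, 0.157]
tool_rot: [0.0, 1.0, -0.004, -0.003]
contact_force: [-19.2, -2.0, 23.4]
gripper_width: 0.408
grasp_force: 77.4
```

```bash
python3 -c "
from h import *
delta([.534,.215,.1565],-.012)
print(bot.hand_in())"
```

```text
t 8.85 pos [0.5314 0.2178 0.157 ] F [-19.2  -2.   23.4] w 0.408 gf 77.40077018737793
off [0.0027 0.0028 0.0005] ang [0.0009 0.008  0.0043]
the job is handed in; nothing more can be done
None
```

The wedge is off the peg and pushed under the runway, holding its free end about 4.7 mm up; it sits on the base board, still gripped, and the job was handed in at about 9 s with no verdict returned.

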